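# Advance the specimen carriers in the feed tray

## Robot

A 6-joint arm with a two-finger parallel gripper is mounted at the origin on the work surface. World frame = base frame: x ahead of the robot, y to its left, z up, the work surface at z = 0. Lengths are in m, angles in rad, forces in N, time in s.
With the tool pointing down it reaches from about 0.35 to 0.925 m from the base axis. Payload 6.4 kg.
Tool frame: the origin (TCP) lies midway between the tips of the shut fingers; the grasp point (between the pads) lies 19 mm behind it; z points along the fingers, y is the line along which they close (so a half turn about z gives the same grasp; the last joint's range is limited). The gripper opens to 94 mm and grips with 3 to 60 N. Pads are 16 mm wide; open, the fingers measure 119 mm over their backs; the gripper's body (75 mm by 177 mm) begins 78 mm behind the grasp point.
Start: joints at [-1.422, 0.245, 1.558, -0, 1.339, -0.174], TCP at [0.206, -0.616, 0.205] pointing down, gripper open.
Joint ranges: [-3.13, 3.13], [-1.02, 2.26], [0.13, 2.54], [-0.95, 4.09], [0.21, 2.88], [-2.74, 2.74]. Speed limits (rad/s): [2.57, 2.57, 3.14, 3.14, 3.14, 3.14].

## Interface

Orientations are given as a rotation vector (axis times angle).
In Python, from station import monitor, snapshot, bot, nets gives the robot as it stands.
- The arm moves only by the tool drive_tool, never from a script. Its argument "series" is a list of rows, each a list of 7 numbers: the shift along the world's x, y, z in mm, then the turn, a rotation vector about the world's x, y, z in rad, then the finger opening in mm, from 0 to 94. In form: [[x, y, z, ax, ay, az, fingers], ...]. A call has 1 to 5 rows; each row shifts and turns the commanded pose from where the row before left it; what a row does not reach is not made up. A row lasts 1/10 s, in which the tool goes at most 50 mm and 8.59 degrees, less where a joint would pass 70% of its speed; a pose out of reach is approached as far as the arm can. A call with a gripper value outside its range is refused whole. The fingers move at their own pace and stop on an object; the grip force is fixed at half the most. Time passes only in rows, so rows that do not move let the fingers close. It gives the time, the measured TCP pose, the force and the opening at its end, in the units of the state.
- monitor.sense(): the state, without advancing time (a new reading comes with each control period).
- snapshot(name): name is "scene" or "top"; returns a dict with "frame" (384x512x3 uint8, red, green, blue), "fx", "fy", "cx", "cy" (pixels), "pose" (4x4, takes a point from camera to world coordinates). Camera axes: x right, y down, z forward; pixel columns grow to the right and rows downward; lengths in m; the calibration is good to about 2 mm. A picture is of the moment at which its call begins. There is no depth.
- bot.hand_in(): hands the job in, once; it reports no verdict.
Trained networks look in the newest picture that a camera, given by its name, has taken for a name from the list of things; names that differ only in an ending like _2 or _b are one class to them, and where a whole thing is asked for, a point or a joint stands for the part that bears it (a point fixed in the world has none). Each returns a list of dicts, best first, with "confidence" (0 to 1); they miss things now and then, are a little off and sometimes report something else, mostly with a low value. They report only what shows in the picture. A call takes as long as a camera call. They do not tell look-alikes from the thing itself.
- nets.boxes_of(target, camera): "bbox" ([centre column, centre row, width, height] in pixels, round what is visible of it).
- nets.trace(target, camera): "pixels" (384x512 bool, what is visible of it) and "bbox" ([centre column, centre row, width, height] in pixels, round what is visible of it).
The state is a dict: "time_s": time; "joint_positions": joint angles; "qd": joint speeds; "joint_efforts": joint torques, N m; "tcp_pos": TCP position; "tcp_rot": TCP orientation; "force": force on the tool from outside, world axes, zero at the start; "ft_torque": the same for the moment, N m; "gripper_width": opening from 0.0 (shut) to 1.0 (fully open).
Only numpy, scipy, OpenCV 4.12 (cv2) and the standard library are available. Lean on these libraries where they do the work, as an engineer would, in place of code of your own. Each camera call takes 0.05 s, during which the arm holds its last target. There are 200 camera calls.

## Task

Bring the red specimen carrier to the yellow-marked viewing place of the tray by sliding the carriers one at a time, without lifting them out: first slide the carrier now at the viewing place straight across into the empty place, then red into the viewing place, then the last carrier into the place red has left. Slide each until you feel its rubber stop and press it there gently for about half a second, firm enough to seat it (3 N or more) but never with more than 15 N; then let go and leave it there. Leave everything outside the tray alone.

Things in the scene. Friction and masses are not known exactly. Their poses are not given: they have to be found in the camera images.
- tray: square feed tray fixed to the bench, turned any way: black floor 8 mm thick, aluminium walls 8 mm thick, tops 20 mm above the bench, inside 154 x 154 mm, no partitions, room for 2 x 2 carriers with some play. Origin: centre of the underside, z up. A yellow strip on two walls marks the corner of the viewing place. Green and blue start in the viewing and last places, either way round
- view_place (a point): point on the tray's floor at the nominal centre of the viewing place, at tray (x, y) = (-38.5, +38.5) mm, in the yellow-marked corner; green or blue is there at the start
- next_place (a point): point on the tray's floor at the nominal centre of the next place, at tray (+38.5, +38.5) mm; empty at the start
- back_place (a point): point on the tray's floor at the nominal centre of the back place, at tray (-38.5, -38.5) mm; red is there at the start
- last_place (a point): point on the tray's floor at the nominal centre of the last place, at tray (+38.5, -38.5) mm; blue or green is there at the start, empty at the end
- red: red plastic specimen carrier: 60 x 60 x 14 mm slab with a square grip post, 14 x 14 mm, in the middle of its top, from 14 to 56 mm above the underside, faces parallel to the slab's sides. 0.08 to 0.17 kg. Origin: centre of the underside, z up, axes along the sides; at the start parallel to the tray's within 2 degrees
- green: green plastic specimen carrier: 60 x 60 x 14 mm slab with a square grip post, 14 x 14 mm, in the middle of its top, from 14 to 56 mm above the underside, faces parallel to the slab's sides. 0.08 to 0.17 kg. Origin: centre of the underside, z up, axes along the sides; at the start parallel to the tray's within 2 degrees
- blue: blue plastic specimen carrier: 60 x 60 x 14 mm slab with a square grip post, 14 x 14 mm, in the middle of its top, from 14 to 56 mm above the underside, faces parallel to the slab's sides. 0.08 to 0.17 kg. Origin: centre of the underside, z up, axes along the sides; at the start parallel to the tray's within 2 degrees
- stop_next: blue bracket of the stop on the tray's +x wall, at the next place. Origin: on that wall's inner face, level with the tray's underside; its x points inward. Its black rubber pad (30 mm wide, 9.5 to 19.5 mm above the underside; rigid, fixed) reaches 2 to 12 mm in from the wall: differs each time, NOT reported, find it by feel. Press the carrier on it with 3 to 15 N, best about 8 N
- stop_view: blue bracket of the stop on the tray's +y wall, at the viewing place. Origin: on that wall's inner face, level with the tray's underside; its x points inward. Its black rubber pad (30 mm wide, 9.5 to 19.5 mm above the underside; rigid, fixed) reaches 2 to 12 mm in from the wall: differs each time, NOT reported, find it by feel. Press the carrier on it with 3 to 15 N, best about 8 N
- stop_back: blue bracket of the stop on the tray's -x wall, at the back place. Origin: on that wall's inner face, level with the tray's underside; its x points inward. Its black rubber pad (30 mm wide, 9.5 to 19.5 mm above the underside; rigid, fixed) reaches 2 to 12 mm in from the wall: differs each time, NOT reported, find it by feel. Press the carrier on it with 3 to 15 N, best about 8 N
- spare: bystander: spare carrier, white plastic, same shape and size as the three in the tray, standing on the table outside the tray; not wanted. Origin: centre of the underside
- dish: bystander: shallow white ceramic dish, 90 mm across, 18 mm high. Origin: centre of the underside
- beaker: bystander: glass beaker, 68 mm across, 90 mm high. Origin: centre of the underside
- stain: bystander: amber glass stain bottle with black cap, 54 mm across, 110 mm high. Origin: centre of the underside
- oil: bystander: small amber oil bottle with white cap, 32 mm across, 65 mm high. Origin: centre of the underside
- slidebox: bystander: wooden slide box lying flat, 100 x 170 x 35 mm. Origin: centre of the underside
- notebook: bystander: blue notebook lying flat, 210 x 150 x 12 mm. Origin: centre of the underside
Not all that is in view belongs to the job. Of the things that look like the red, the larger one is meant. There is more than one size of the green; the one meant has the size given above.

How it is judged:
On the way, in this order (a step that is already met when the one before it is completed fails the run):
1. the carrier from the viewing place is in the next place and pressed on its stop with over 3 N for 0.3 s, the other one (of green and blue) still in the last place, red still in the back place (((x of green in the frame of tray between 0.031 and 0.05 m and y of green in the frame of tray between 0.02 and 0.05 m and x of blue in the frame of tray between 0.015 and 0.06 m and y of blue in the frame of tray between -0.06 and -0.01 m and contact force between green and stop_next above 3 N and y of red in the frame of tray below -0.015 m) or (x of blue in the frame of tray between 0.031 and 0.05 m and y of blue in the frame of tray between 0.02 and 0.05 m and x of green in the frame of tray between 0.015 and 0.06 m and y of green in the frame of tray between -0.06 and -0.01 m and contact force between blue and stop_next above 3 N and y of red in the frame of tray below -0.015 m))), for 0.3 s.
2. red is in the viewing place and pressed on its stop with over 3 N for 0.3 s, the last carrier not yet moved up (x of red in the frame of tray between -0.05 and -0.02 m and y of red in the frame of tray between 0.031 and 0.05 m and contact force between red and stop_view above 3 N and ((x of green in the frame of tray between 0.031 and 0.05 m and y of green in the frame of tray between 0.02 and 0.05 m and x of blue in the frame of tray between 0.015 and 0.06 m and y of blue in the frame of tray between -0.06 and -0.01 m) or (x of blue in the frame of tray between 0.031 and 0.05 m and y of blue in the frame of tray between 0.02 and 0.05 m and x of green in the frame of tray between 0.015 and 0.06 m and y of green in the frame of tray between -0.06 and -0.01 m))), for 0.3 s.
3. the last carrier is in the back place and pressed on its stop with over 3 N for 0.3 s (x of red in the frame of tray between -0.05 and -0.02 m and y of red in the frame of tray between 0.031 and 0.05 m and ((x of green in the frame of tray between 0.031 and 0.05 m and y of green in the frame of tray between 0.02 and 0.05 m and x of blue in the frame of tray between -0.05 and -0.031 m and y of blue in the frame of tray between -0.05 and -0.02 m and contact force between blue and stop_back above 3 N) or (x of blue in the frame of tray between 0.031 and 0.05 m and y of blue in the frame of tray between 0.02 and 0.05 m and x of green in the frame of tray between -0.05 and -0.031 m and y of green in the frame of tray between -0.05 and -0.02 m and contact force between green and stop_back above 3 N))), for 0.3 s.
At the end, for the whole second after the job is handed in: Red is in the viewing place (tray frame: y 31 to 50 mm, x -50 to -20 mm), the carrier that was there is in the next place (x 31 to 50, y 20 to 50 mm), the other is in the back place (x -50 to -31, y -50 to -20 mm); all three flat on the tray floor, released and at rest (x of red in the frame of tray between -0.05 and -0.02 m and y of red in the frame of tray between 0.031 and 0.05 m and ((x of green in the frame of tray between 0.031 and 0.05 m and y of green in the frame of tray between 0.02 and 0.05 m and x of blue in the frame of tray between -0.05 and -0.031 m and y of blue in the frame of tray between -0.05 and -0.02 m) or (x of blue in the frame of tray between 0.031 and 0.05 m and y of blue in the frame of tray between 0.02 and 0.05 m and x of green in the frame of tray between -0.05 and -0.031 m and y of green in the frame of tray between -0.05 and -0.02 m)) and linear speed of each of red, green, blue below 0.02 m/s and angle between each of red, green, blue's own z axis and vertical below 0.06 rad and z of each of red, green, blue in the frame of tray below 0.011 m); the robot touches nothing.
It fails at once if a carrier is pressed on a stop with more than 15 N (contact force between any of red, green, blue and stop_next above 15 N or contact force between any of red, green, blue and stop_view above 15 N or contact force between any of red, green, blue and stop_back above 15 N).
It fails at once if a carrier in the tray is lifted more than 8 mm off the tray floor (z of any of red, green, blue in the frame of tray above 0.016 m).
It fails at once if something outside the tray is moved by more than 15 mm (distance of any of spare, dish, beaker, stain, oil, slidebox, notebook from where it was at the start of the episode above 0.015 m).
It also fails if it takes over 72 s, if anything falls off the work surface, if the arm or the gripper's body presses on something with over 40 N, if the wrist force passes 120 N, or if a joint passes its speed limit or range.

## Working session

There is one attempt and no reset: what is moved stays moved. The work goes in short steps, Python scripts to look and compute and a tool call to move; the robot and the scene stay as the last step left them, time stands still between calls to the robot, and variables do not carry over. Pictures are saved under pics/ and viewed, on a budget of 10 in all, crops included, one or two more only if the job needs it, and the job is handed in when it is done.

Besides the shell and the picture viewer there is one more tool, called after "Request:" as a command line: name --pt "numbers of a row" for each row, then --argument value for the rest. drive_tool: Moves the arm, as the interface text tells. Its arguments: {"type":"object","properties":{"series":{"type":"array"}},"required":["series"]}

```bash
mkdir -p pics
cat > h.py <<'E'
import numpy as np, cv2
from station import monitor, snapshot, bot, nets
def shot(n,f=None,crop=None,scale=1):
    s=snapshot(n); im=s['frame'][:,:,::-1].copy()
    if f:
        if crop: a,b,c,d=crop; im=im[b:d,a:c]
        cv2.imwrite('pics/'+f,cv2.resize(im,None,fx=scale,fy=scale,interpolation=cv2.INTER_CUBIC))
    return s
def w(s,u,v,z):
    P=np.array(s['pose']); d=P[:3,:3]@np.array([(u-s['cx'])/s['fx'],(v-s['cy'])/s['fy'],1.])
    o=P[:3,3]; return o+d*(z-o[2])/d[2]
def pix(s,p):
    P=np.array(s['pose']); c=P[:3,:3].T@(np.array(p)-P[:3,3]); return s['cx']+s['fx']*c[0]/c[2], s['cy']+s['fy']*c[1]/c[2]
E
python3 - <<'E'
from h import *
s=shot('top','a.png',scale=1.5)
print(s['pose'],s['fx'],s['cx'],s['cy'])
for n in ['tray','red','green','blue','stop_next','stop_view','stop_back','spare']:
    for d in nets.boxes_of(n,'top'):
        b=d['bbox']; print(n,round(d['confidence'],2),np.round(b,1),np.round(w(s,b[0],b[1],0.02),3))
s=shot('scene','b.png',scale=1.5)
print(s['pose'])
print(monitor.sense())
E
```

```text
[[-0.00740387 -0.98321122  0.18232079  0.31825786]
 [-0.99990334  0.00942506  0.01022193 -0.04567979]
 [-0.0117687  -0.18222749 -0.98318596  1.48120225]
 [ 0.          0.          0.          1.        ]] 462.4762827772767 247.06771531287728 200.7856941900219
tray 0.8 [255.7 210.4  65.4  63.1] [ 0.558 -0.058  0.02 ]
tray 0.61 [142.1 167.   25.4  26.6] [0.705 0.312 0.02 ]
red 0.71 [266.2 200.2  20.9  23.5] [ 0.591 -0.092  0.02 ]
red 0.61 [306.4 198.7  18.9  13.2] [ 0.594 -0.221  0.02 ]
green 0.66 [235.7 266.7  10.    9.4] [0.38  0.007 0.02 ]
green 0.54 [266.5 221.8  22.   19.9] [ 0.521 -0.092  0.02 ]
blue 0.78 [244.  199.9  20.   20.8] [ 0.592 -0.021  0.02 ]
blue 0.39 [256.7 212.5  67.2  60.2] [ 0.551 -0.061  0.02 ]
stop_next 0.48 [228.3 217.9  12.6  14.1] [0.534 0.03  0.02 ]
spare 0.73 [336.3 234.2  18.   20.5] [ 0.479 -0.312  0.02 ]
[[ 0.10164955  0.80416381 -0.58565172  1.29561563]
 [ 0.99476032 -0.07570084  0.0687116  -0.11349478]
 [ 0.01092106 -0.58956759 -0.80764521  1.02089618]
 [ 0.          0.          0.          1.        ]]
{'time_s': 0.5, 'joint_positions': array([-1.42207620e+00,  2.45108998e-01,  1.55784787e+00,  1.04883617e-05,
        1.33871748e+00, -1.74118461e-01]), 'qd': array([ 5.93757710e-04, -4.80488924e-05, -1.27393295e-03,  8.87535008e-05,
        6.85624749e-04,  7.42294901e-04]), 'joint_efforts': array([-8.31185589e-04, -4.15435874e+01, -3.14555776e+01,  6.85561867e-02,
        2.94385816e-02, -2.33586002e-05]), 'tcp_pos': array([ 0.20621331, -0.61640433,  0.20542373]), 'tcp_rot': array([-3.10067259e+00, -5.04897444e-01, -1.76610792e-05]), 'force': array([1.12122893, 0.34690424, 0.27957247]), 'ft_torque': array([-0.00660606,  0.00797567,  0.02820242]), 'gripper_width': 1.00109535772715}
```

View pics/a.png

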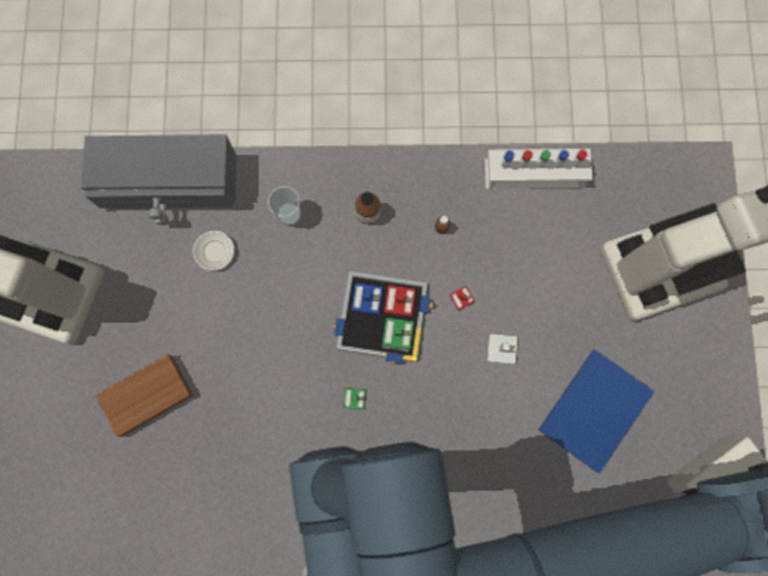

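Run:
```python
from h import *
s=shot('top','c.png',(210,165,320,255),7)
```

```text
(no output)
```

View pics/c.png

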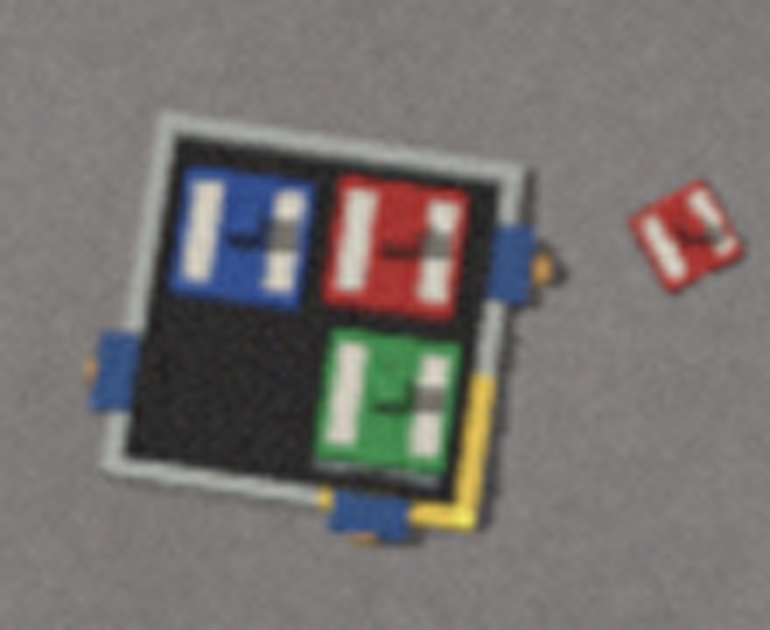

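View pics/b.png

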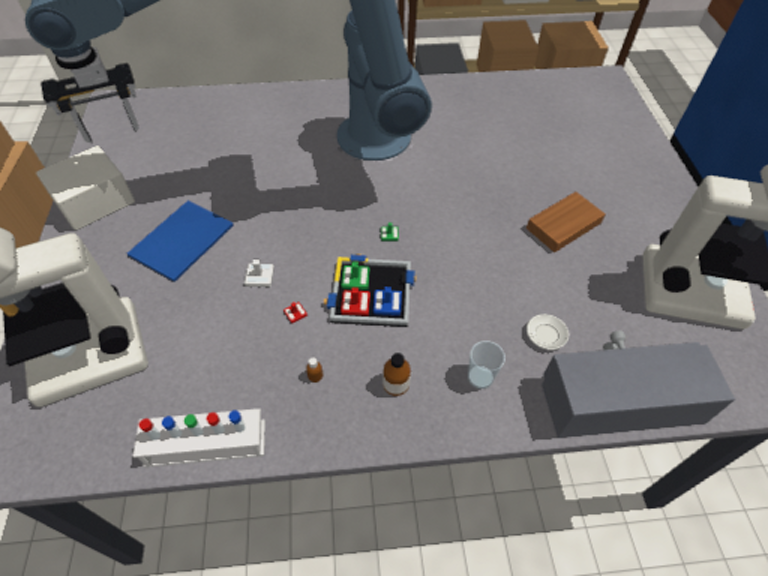

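The top crop shows the tray with its yellow corner at lower right (crop 460,515). Green is at the viewing place, red at the back, blue at the last place, and next is empty at lower left.

Candidates that could be mistaken, in top-view pixels:
- **Red:** (266,200) in the tray is the full-size one. (306,199) is the small look-alike.
- **Green:** (266,222) in the tray is the full-size one. (236,267) is the small look-alike.
- **Others:** blue is at (244,200), the white spare at (336,234).

I choose the three in the tray. The crop confirms this.

Run:
```python
from h import *
s=snapshot('top')
C=[(163,115),(524,165),(475,527),(103,468)]
p=[w(s,210+(u-3)/7,165+(v-3)/7,.02)[:2] for u,v in C]
c=np.mean(p,0); print('corners',np.round(p,4),'centre',c)
TL,TR,BR,BL=p
x=(TL-TR)+(BL-BR); y=(BL-TL)+(BR-TR)
ax=np.arctan2(x[1],x[0]); ay=np.arctan2(y[1],y[0])-np.pi/2
print('sides',[np.linalg.norm(p[i]-p[i-1]) for i in range(4)],np.degrees([ax,ay]))
hsv=cv2.cvtColor(s['frame'],cv2.COLOR_RGB2HSV)
for n,uv in dict(red=(266,200),green=(266,222),blue=(244,200)).items():
    t=nets.trace(n,'top')
    for d in t:
        b=d['bbox']
        if abs(b[0]-uv[0])<6 and abs(b[1]-uv[1])<6 and b[2]<40:
            vs,us=np.nonzero(d['pixels']); r=cv2.minAreaRect(np.c_[us,vs].astype(np.float32))
            q=w(s,r[0][0],r[0][1],.022)[:2]
            a=ax; R=np.array([[np.cos(a),np.sin(a)],[-np.sin(a),np.cos(a)]])
            print(n,round(d['confidence'],2),r,np.round(q,4),'tray',np.round(R@(q-c),4))
q=monitor.sense(); print(np.round(q['tcp_pos'],4))
```

```text
corners [[ 0.6549  0.0151]
 [ 0.6296 -0.1514]
 [ 0.4627 -0.1255]
 [ 0.4909  0.0426]] centre [ 0.5595055  -0.05480274]
sides [np.float64(0.16623764417719492), np.float64(0.16834625340096931), np.float64(0.1688643891111998), np.float64(0.17051657199217932)] [80.90488603 80.84099132]
red 0.76 ((266.5923156738281, 199.7615509033203), (18.48117446899414, 18.48117446899414), 7.125016689300537) [ 0.5916 -0.0932] tray [-0.0328 -0.0378]
green 0.55 ((266.03997802734375, 221.719970703125), (17.819091796875, 18.950462341308594), 8.130102157592773) [ 0.5205 -0.0904] tray [-0.0413  0.0328]
blue 0.83 ((244.54620361328125, 198.13076782226562), (18.729244232177734, 18.729244232177734), 7.125016689300537) [ 0.5976 -0.0225] tray [ 0.0379 -0.0325]
[ 0.2062 -0.6165  0.2055]
```

Request:
drive_tool --pt "30 50 0 0 0 0 50" --pt "30 50 0 0 0 0 50" --pt "30 50 0 0 0 0 50" --pt "30 50 0 0 0 0 50" --pt "30 50 0 0 0 0 50"

```text
time_s: 1.25
tcp_pos: [0.3355, -0.4003, 0.2056]
tcp_rot: [3.1, 0.504, 0.001]
force: [0.5, -0.1, 0.2]
gripper_width: 0.616
```

Request:
drive_tool --pt "27 46 0 0 0 -0.1 50" --pt "27 46 0 0 0 -0.1 50" --pt "27 46 0 0 0 -0.1 50" --pt "27 46 0 0 0 -0.1 50" --pt "27 46 0 0 0 -0.082 50"

```text
time_s: 1.75
tcp_pos: [0.4621, -0.1846, 0.2059]
tcp_rot: [3.131, -0.256, 0.002]
force: [1.1, -0.5, -0.8]
gripper_width: 0.532
```

Request:
drive_tool --pt "20 20 0 0 0 0 40" --pt "0 0 0 0 0 0 40" --pt "0 0 0 0 0 0 40"

```text
time_s: 2.05
tcp_pos: [0.4813, -0.1664, 0.2055]
tcp_rot: [3.131, -0.248, -0.001]
force: [0.4, -0.3, -0.5]
gripper_width: 0.43
```

Run:
```python
from h import *
s=shot('scene','d.png',(200,150,300,230),7)
q=monitor.sense(); print(q['tcp_pos'],q['tcp_rot'],q['joint_positions'])
t=.1588 # tray angle-90
for n in ['red','green','blue']:
    for d in nets.trace(n,'scene'):
        vs,us=np.nonzero(d['pixels'])
        b=d['bbox']; print(n,round(d['confidence'],2),np.round(b,1), w(s,b[0],b[1],.02))
```

```text
[ 0.48100394 -0.16700878  0.20544281] [ 3.13127964e+00 -2.50256592e-01 -3.96706172e-04] [-5.56942494e-01 -8.97819811e-02  1.91294692e+00 -4.21107307e-04
  1.31850124e+00  1.17346295e+00]
red 0.8 [236.6 202.8  15.5  15.8] [ 0.59680854 -0.0965031   0.02      ]
red 0.72 [197.2 208.4  16.1  13. ] [ 0.60697645 -0.22649386  0.02      ]
red 0.15 [208.2 248.7  13.8  14.7] [ 0.75837163 -0.1943832   0.02      ]
green 0.82 [239.2 182.9  17.5  18.7] [ 0.51416057 -0.08169021  0.02      ]
blue 0.52 [259.6 203.1  21.3  17.5] [ 0.60519219 -0.02067767  0.02      ]
blue 0.48 [172.7 183.1  23.5  19.4] [ 0.49372253 -0.30945405  0.02      ]
```

View pics/d.png

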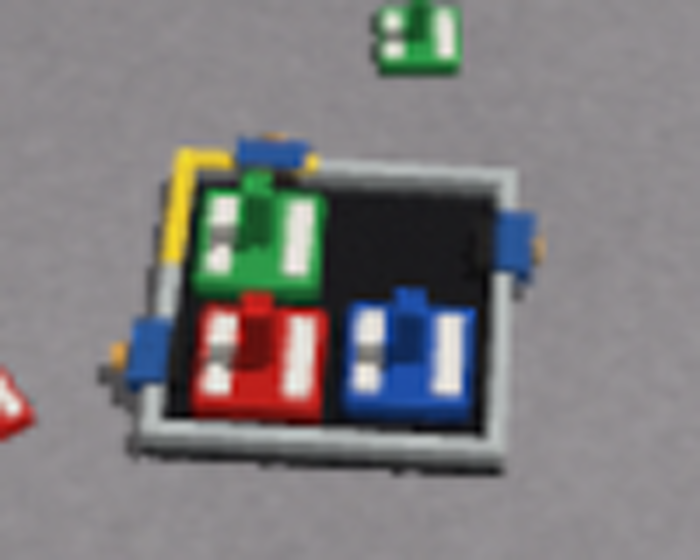

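The scene view shows the same layout, with the post tops at crop (257,181) green, (258,301) red and (411,297) blue. I'll use them as a second fix.

Run:
```python
from h import *
s=snapshot('scene')
for n,u,v in [('g',257,181),('r',258,301),('b',411,297)]:
    print(n,np.round(w(s,200+(u-3)/7,150+(v-3)/7,.064),4))
C=[(184,153),(515,173),(500,440),(140,430)]
print('tray centre scene',np.mean([w(s,200+(u-3)/7,150+(v-3)/7,.02) for u,v in C],0))
print(monitor.sense()['tcp_pos'])
```

```text
g [ 0.516  -0.0904  0.064 ]
r [ 0.5872 -0.095   0.064 ]
b [ 0.5916 -0.0243  0.064 ]
tray centre scene [ 0.55378165 -0.05662497  0.02      ]
[ 0.4808215  -0.16750108  0.20544357]
```

Request:
drive_tool --pt "20 38 0 0 0 0 45" --pt "19 38 -30 0 0 0 45" --pt "0 0 -40 0 0 0 45" --pt "0 0 -20 0 0 0 45" --pt "0 0 0 0 0 0 45"

```text
time_s: 2.8
tcp_pos: [0.517, -0.0914, 0.1132]
tcp_rot: [-3.129, 0.251, 0.011]
force: [0.1, 0.6, -0.7]
gripper_width: 0.479
```

Request:
drive_tool --pt "1 0 -40 0 0 0 45" --pt "0 0 -30 0 0 0 45" --pt "0 0 -11 0 0 0 45" --pt "0 0 0 0 0 0 45" --pt "0 0 0 0 0 0 45"

```text
time_s: 3.3
tcp_pos: [0.522, -0.0928, 0.0375]
tcp_rot: [3.131, -0.251, 0.005]
force: [0.5, -0.4, 0.4]
gripper_width: 0.48
```

Request:
drive_tool --pt "0 0 0 0 0 0 5" --pt "0 0 0 0 0 0 5" --pt "0 0 0 0 0 0 5" --pt "0 0 0 0 0 0 5" --pt "0 0 0 0 0 0 5"

```text
time_s: 3.8
tcp_pos: [0.521, -0.0917, 0.0361]
tcp_rot: [-3.131, 0.25, -0.001]
force: [-0.0, 1.3, 3.6]
gripper_width: 0.151
```

Run:
```python
from h import *
s=shot('scene','e.png',(200,130,300,230),6)
```

```text
(no output)
```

View pics/e.png

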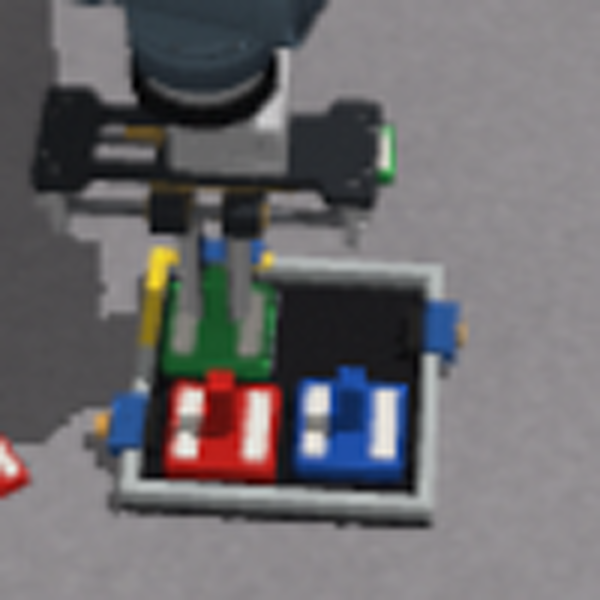

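Green is gripped (opening about 14 mm) and the scene is undisturbed. I'm sliding it along tray +x, world direction (0.158, 0.987).

Request:
drive_tool --pt "1.6 10 0 0 0 0 5" --pt "0.6 10 0 0 0 0 5" --pt "0.6 10 0 0 0 0 5" --pt "0.6 10 0 0 0 0 5" --pt "1.6 10 0 0 0 0 5"

```text
time_s: 4.35
tcp_pos: [0.5262, -0.0415, 0.0362]
tcp_rot: [3.131, -0.249, 0.002]
force: [3.2, -1.0, -1.1]
gripper_width: 0.145
```

Request:
drive_tool --pt "1.3 8 0 0 0 0 5" --pt "0.8 5 0 0 0 0 5" --pt "0 0 0 0 0 0 5"

```text
time_s: 4.65
tcp_pos: [0.5284, -0.0276, 0.0361]
tcp_rot: [-3.131, 0.249, -0.002]
force: [0.6, -0.2, 6.6]
gripper_width: 0.15
```

Request:
drive_tool --pt "0.5 3 0 0 0 0 5" --pt "0.5 3 0 0 0 0 5" --pt "0.3 2 0 0 0 0 5" --pt "0 0 0 0 0 0 5"

```text
time_s: 5.05
tcp_pos: [0.5298, -0.0204, 0.0361]
tcp_rot: [3.132, -0.249, 0.002]
force: [0.7, -3.3, 5.6]
gripper_width: 0.147
```

Request:
drive_tool --pt "0.2 1 0 0 0 0 5" --pt "0.2 1 0 0 0 0 5" --pt "0 0 0 0 0 0 5"

```text
time_s: 5.35
tcp_pos: [0.5301, -0.0186, 0.0361]
tcp_rot: [3.131, -0.249, 0.002]
force: [-0.3, -3.9, 6.0]
gripper_width: 0.148
```

Request:
drive_tool --pt "0 0 0.5 0 0 0 5" --pt "0.2 1 0 0 0 0 5" --pt "0 0 0 0 0 0 5"

```text
time_s: 5.65
tcp_pos: [0.5296, -0.0175, 0.0361]
tcp_rot: [-3.131, 0.25, 0.0]
force: [0.2, -1.7, 5.1]
gripper_width: 0.147
```

Request:
drive_tool --pt "0.2 1 0 0 0 0 5" --pt "0.2 1 0 0 0 0 5" --pt "0 0 0 0 0 0 5"

```text
time_s: 5.95
tcp_pos: [0.5298, -0.016, 0.0361]
tcp_rot: [3.131, -0.25, -0.001]
force: [-0.8, -4.4, 4.9]
gripper_width: 0.149
```

Request:
drive_tool --pt "0 0 1 0 0 0 5" --pt "0.2 1 0 0 0 0 5" --pt "0 0 0 0 0 0 5"

```text
time_s: 6.25
tcp_pos: [0.5292, -0.0142, 0.0362]
tcp_rot: [-3.131, 0.25, 0.004]
force: [0.2, -0.1, -0.6]
gripper_width: 0.147
```

Request:
drive_tool --pt "0.2 1 0 0 0 0 5" --pt "0.2 1 0 0 0 0 5" --pt "0 0 0 0 0 0 5"

```text
time_s: 6.55
tcp_pos: [0.5294, -0.0138, 0.0364]
tcp_rot: [3.129, -0.248, -0.005]
force: [-3.0, -6.2, -1.7]
gripper_width: 0.149
```

Request:
drive_tool --pt "0 0.5 0 0 0 0 5" --pt "0 0 0 0 0 0 5" --pt "0 0 0 0 0 0 5"

```text
time_s: 6.85
tcp_pos: [0.5294, -0.0137, 0.0364]
tcp_rot: [3.129, -0.248, -0.005]
force: [-3.3, -7.8, -0.4]
gripper_width: 0.148
```

Run:
```python
from h import *
s=shot('top','f.png',(210,165,320,255),7)
q=monitor.sense(); print(q['tcp_pos'],q['force'],q['ft_torque'])
```

```text
[ 0.52940392 -0.01373244  0.03640983] [-3.98549759 -6.6562703  -0.57217045] [-1.60380325  0.63984254  0.0389424 ]
```

View pics/f.png

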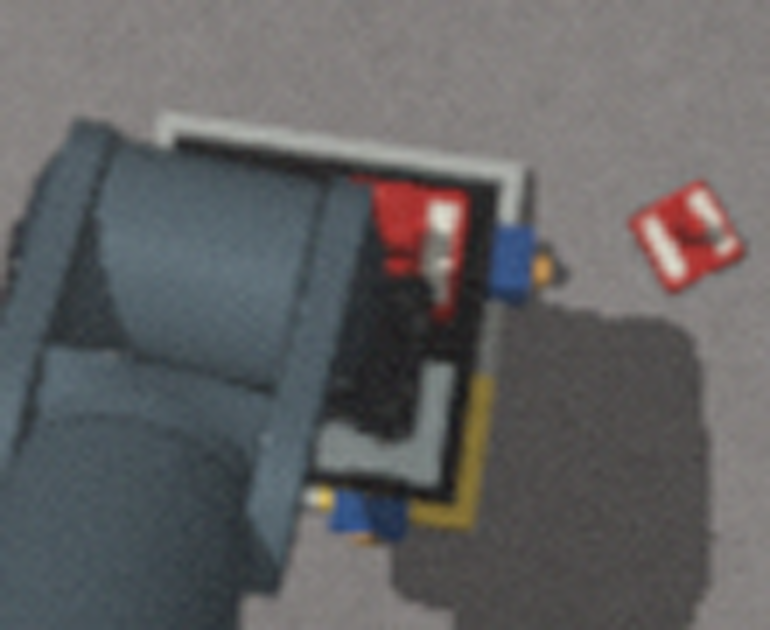

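The top view is blocked by the arm, so I'll check in the scene camera that green is on its stop and blue hasn't moved.

Request:
drive_tool --pt "0 0.3 0 0 0 0 5" --pt "0 0 0 0 0 0 5" --pt "0 0 0 0 0 0 5" --pt "0 0 0 0 0 0 5" --pt "0 0 0 0 0 0 5"

```text
time_s: 7.4
tcp_pos: [0.5294, -0.0137, 0.0365]
tcp_rot: [3.128, -0.248, -0.004]
force: [-3.4, -7.8, -1.4]
gripper_width: 0.146
```

Run:
```python
from h import *
s=shot('scene','g.png',(205,155,285,225),10)
```

```text
(no output)
```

View pics/g.png

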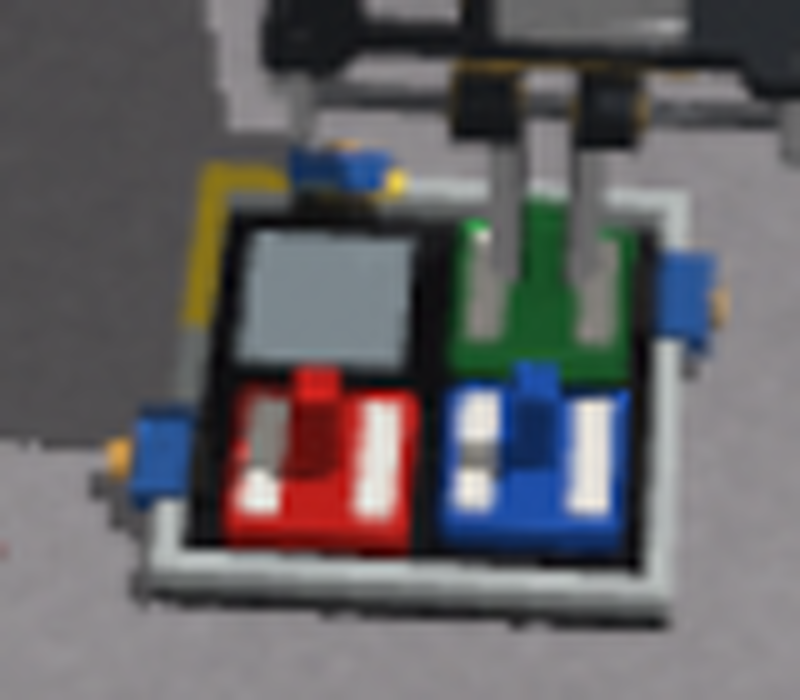

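Green sits against its stop, with a visible gap at the wall where the pad is, and red and blue haven't moved. I'm easing off, opening and going on to red.

Request:
drive_tool --pt "0 -1.5 0 0 0 0 5" --pt "0 0 0 0 0 0 45" --pt "0 0 0 0 0 0 45" --pt "0 0 0 0 0 0 45" --pt "0 0 10 0 0 0 45"

```text
time_s: 7.95
tcp_pos: [0.5297, -0.0131, 0.0464]
tcp_rot: [-3.131, 0.25, 0.004]
force: [-0.7, 0.2, -0.4]
gripper_width: 0.449
```

Request:
drive_tool --pt "0 0 40 0 0 0 45" --pt "0 0 25 0 0 0 45" --pt "29 -40 0 0 0 0 45" --pt "30 -40 0 0 0 0 45" --pt "0 0 0 0 0 0 45"

```text
time_s: 8.45
tcp_pos: [0.5929, -0.0978, 0.1139]
tcp_rot: [3.129, -0.255, 0.007]
force: [-0.5, 0.4, 0.5]
gripper_width: 0.479
```

Request:
drive_tool --pt "0 0 -30 0 0 0 45" --pt "0 0 -30 0 0 0 45" --pt "0 0 -16 0 0 0 45" --pt "0 0 0 0 0 0 45" --pt "0 0 0 0 0 0 45"

```text
time_s: 8.95
tcp_pos: [0.5902, -0.0935, 0.0371]
tcp_rot: [3.132, -0.249, 0.002]
force: [-0.9, 0.0, -0.3]
gripper_width: 0.483
```

Request:
drive_tool --pt "0 0 0 0 0 0 5" --pt "0 0 0 0 0 0 5" --pt "0 0 0 0 0 0 5" --pt "0 0 0 0 0 0 5" --pt "0 0 0 0 0 0 5"

```text
time_s: 9.45
tcp_pos: [0.5899, -0.0938, 0.0366]
tcp_rot: [3.131, -0.25, 0.001]
force: [-0.0, -0.5, 1.8]
gripper_width: 0.148
```

Run:
```python
from h import *
s=shot('scene','i.png',(205,155,285,225),10)
q=monitor.sense(); print(q['tcp_pos'],q['force'],q['ft_torque'])
```

```text
[ 0.58987281 -0.09378679  0.03654499] [-0.77521108 -0.97505106  2.16053549] [-0.01280247  0.0566491   0.01652016]
```

View pics/i.png

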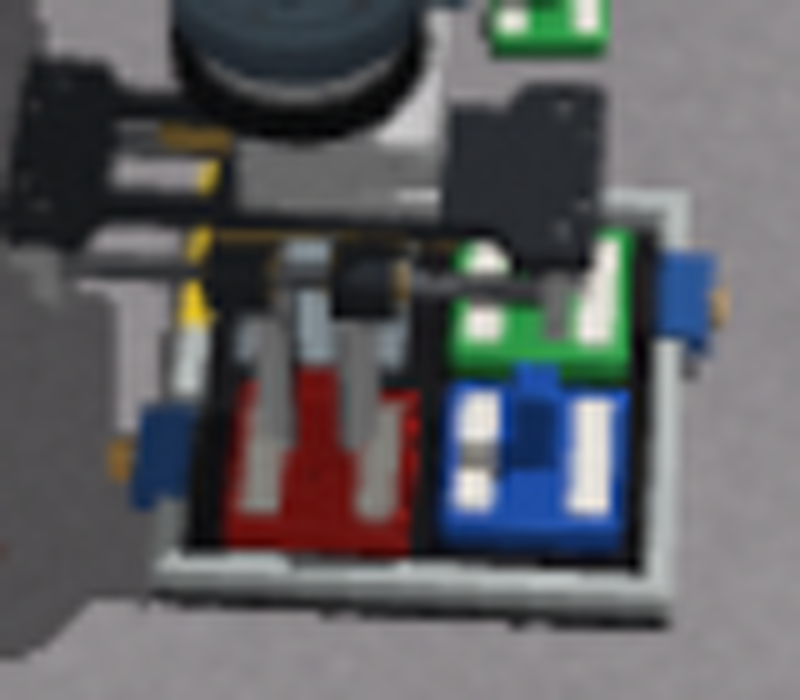

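Red is gripped and green stayed put. I'm sliding red along tray +y, world direction (-0.987, 0.158).

Request:
drive_tool --pt "-9 1.2 0.7 0 0 0 5" --pt "-12 1.8 0 0 0 0 5" --pt "-12 1.8 0 0 0 0 5" --pt "-12 1.8 0 0 0 0 5" --pt "-10 1.6 0 0 0 0 5"

```text
time_s: 10.0
tcp_pos: [0.5335, -0.0851, 0.0366]
tcp_rot: [-3.131, 0.25, 0.001]
force: [0.8, -1.5, -0.1]
gripper_width: 0.149
```

Request:
drive_tool --pt "-6 1 0 0 0 0 5" --pt "-3 0.5 0 0 0 0 5" --pt "0 0 0 0 0 0 5"

```text
time_s: 10.3
tcp_pos: [0.525, -0.0838, 0.0367]
tcp_rot: [-3.131, 0.25, 0.001]
force: [0.0, -0.9, -2.0]
gripper_width: 0.146
```

Request:
drive_tool --pt "-2 0.3 0 0 0 0 5" --pt "-2 0.3 0 0 0 0 5" --pt "0 0 0 0 0 0 5"

```text
time_s: 10.6
tcp_pos: [0.5214, -0.0833, 0.0366]
tcp_rot: [-3.132, 0.25, 0.001]
force: [-0.4, -0.5, -1.8]
gripper_width: 0.146
```

Request:
drive_tool --pt "-1 0.2 0 0 0 0 5" --pt "-1 0.2 0 0 0 0 5" --pt "0 0 0 0 0 0 5"

```text
time_s: 10.9
tcp_pos: [0.5195, -0.0829, 0.0367]
tcp_rot: [-3.132, 0.25, 0.0]
force: [0.7, 0.4, -1.2]
gripper_width: 0.148
```

Request:
drive_tool --pt "-1 0.2 0 0 0 0 5" --pt "-1 0.2 0 0 0 0 5" --pt "0 0 0 0 0 0 5"

```text
time_s: 11.2
tcp_pos: [0.5175, -0.0825, 0.0368]
tcp_rot: [-3.132, 0.25, 0.0]
force: [0.4, -0.0, -1.6]
gripper_width: 0.15
```

Request:
drive_tool --pt "-1 0.2 0 0 0 0 5" --pt "-0.5 0 0 0 0 0 5" --pt "0 0 0 0 0 0 5"

```text
time_s: 11.5
tcp_pos: [0.5164, -0.0824, 0.0369]
tcp_rot: [-3.132, 0.25, -0.001]
force: [1.5, -0.3, -2.3]
gripper_width: 0.143
```

Request:
drive_tool --pt "-1 0.2 0 0 0 0 5" --pt "-0.5 0 0 0 0 0 5" --pt "0 0 0 0 0 0 5"

```text
time_s: 11.8
tcp_pos: [0.5161, -0.0824, 0.0373]
tcp_rot: [3.131, -0.251, 0.006]
force: [6.0, -1.3, -4.0]
gripper_width: 0.148
```

Request:
drive_tool --pt "-1 0.2 0 0 0 0 5" --pt "0 0 0 0 0 0 5" --pt "0 0 0 0 0 0 5"

```text
time_s: 12.1
tcp_pos: [0.5159, -0.0824, 0.0375]
tcp_rot: [3.131, -0.251, 0.01]
force: [7.4, 0.3, -5.7]
gripper_width: 0.145
```

Request:
drive_tool --pt "0 0 -0.5 0 0 0 5" --pt "0 0 0 0 0 0 5" --pt "0 0 0 0 0 0 5" --pt "0 0 0 0 0 0 5" --pt "0 0 0 0 0 0 5"

```text
time_s: 12.6
tcp_pos: [0.5159, -0.0824, 0.0374]
tcp_rot: [3.131, -0.251, 0.009]
force: [6.5, 0.4, -4.0]
gripper_width: 0.146
```

Request:
drive_tool --pt "-0.2 0 0 0 0 0 5" --pt "0 0 0 0 0 0 5" --pt "0 0 0 0 0 0 5" --pt "0 0 0 0 0 0 5"

```text
time_s: 13.0
tcp_pos: [0.5159, -0.0824, 0.0374]
tcp_rot: [3.131, -0.251, 0.01]
force: [7.8, 0.6, -3.5]
gripper_width: 0.144
```

Red is seated at about 7.5 N. I'm easing off, releasing and going to blue.

Request:
drive_tool --pt "1.5 0 0 0 0 0 5" --pt "0 0 0 0 0 0 45" --pt "0 0 0 0 0 0 45" --pt "0 0 0 0 0 0 45" --pt "0 0 10 0 0 0 45"

```text
time_s: 13.5
tcp_pos: [0.5133, -0.0814, 0.0452]
tcp_rot: [-3.131, 0.25, 0.006]
force: [0.2, 0.4, -0.6]
gripper_width: 0.449
```

Request:
drive_tool --pt "0 0 40 0 0 0 45" --pt "0 0 25 0 0 0 45" --pt "26 20 0 0 0 0 45" --pt "26 20 0 0 0 0 45" --pt "27 19 0 0 0 0 45"

```text
time_s: 14.0
tcp_pos: [0.5949, -0.0223, 0.1126]
tcp_rot: [3.131, -0.25, 0.002]
force: [-0.3, -0.8, -0.2]
gripper_width: 0.478
```

Request:
drive_tool --pt "0 0 0 0 0 0 45" --pt "0 0 -10 0 0 0 45" --pt "0 0 -5 0 0 0 45"

```text
time_s: 14.3
tcp_pos: [0.5925, -0.0232, 0.0951]
tcp_rot: [-3.132, 0.251, 0.003]
force: [-0.8, -0.1, -1.0]
gripper_width: 0.478
```

Request:
drive_tool --pt "2 0 -30 0 0 0 45" --pt "0 0 -20 0 0 0 45" --pt "0 0 -8.5 0 0 0 45" --pt "0 0 0 0 0 0 45" --pt "0 0 0 0 0 0 45"

```text
time_s: 14.8
tcp_pos: [0.5961, -0.0234, 0.0385]
tcp_rot: [3.131, -0.251, 0.001]
force: [0.3, -0.5, -0.1]
gripper_width: 0.479
```

Request:
drive_tool --pt "0 0 0 0 0 0 5" --pt "0 0 0 0 0 0 5" --pt "0 0 0 0 0 0 5" --pt "0 0 0 0 0 0 5" --pt "0 0 0 0 0 0 5"

```text
time_s: 15.3
tcp_pos: [0.5961, -0.023, 0.0382]
tcp_rot: [3.131, -0.25, 0.001]
force: [0.3, -0.9, 1.3]
gripper_width: 0.147
```

Run:
```python
from h import *
s=shot('scene','j.png',(205,155,285,225),10)
q=monitor.sense(); print(q['tcp_pos'],q['force'],q['ft_torque'])
```

```text
[ 0.59618319 -0.02303678  0.03820338] [-0.84278025 -0.31908019  1.69522363] [-0.03781492  0.16557412 -0.01123187]
```

View pics/j.png

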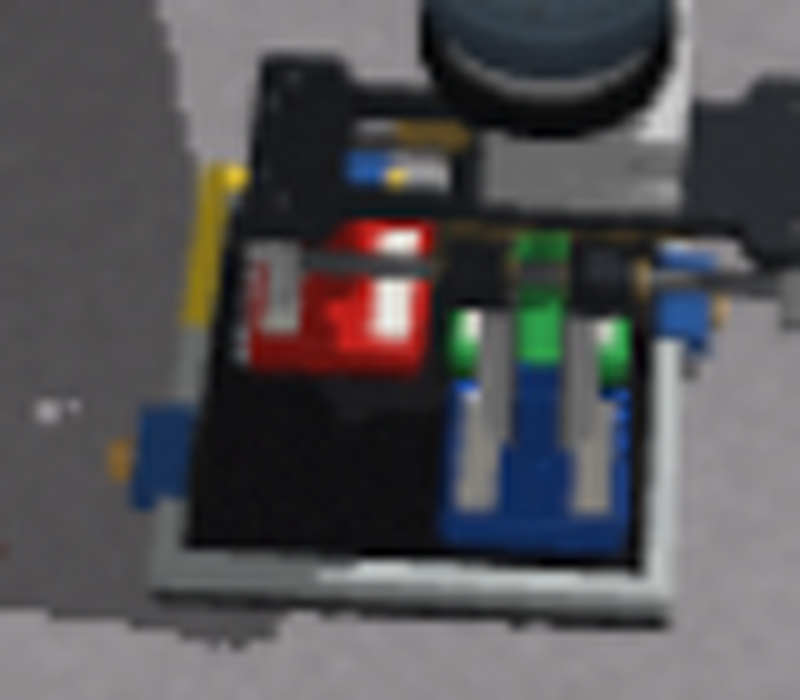

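Red is in the viewing place, green is still at next, and blue is gripped. I'm sliding blue along tray -x with a slight bias away from red.

Request:
drive_tool --pt "1.5 -2 0.7 0 0 0 5" --pt "0.5 -12 0 0 0 0 5" --pt "-2 -14 0 0 0 0 5" --pt "-2.2 -14 0 0 0 0 5" --pt "-2.2 -14 0 0 0 0 5"

```text
time_s: 15.85
tcp_pos: [0.5911, -0.0806, 0.0383]
tcp_rot: [3.132, -0.251, -0.001]
force: [-0.0, 0.5, -0.9]
gripper_width: 0.149
```

Request:
drive_tool --pt "-1 -6 0 0 0 0 5" --pt "-0.5 -3 0 0 0 0 5" --pt "0 0 0 0 0 0 5"

```text
time_s: 16.15
tcp_pos: [0.5899, -0.0883, 0.0385]
tcp_rot: [-3.131, 0.251, 0.0]
force: [0.0, -0.4, -1.5]
gripper_width: 0.149
```

Request:
drive_tool --pt "-0.3 -2 0 0 0 0 5" --pt "-0.3 -2 0 0 0 0 5" --pt "0 0 0 0 0 0 5"

```text
time_s: 16.45
tcp_pos: [0.5895, -0.0918, 0.0385]
tcp_rot: [3.132, -0.249, 0.0]
force: [0.8, -0.6, -1.1]
gripper_width: 0.147
```

Request:
drive_tool --pt "-0.2 -1 0 0 0 0 5" --pt "-0.2 -1 0 0 0 0 5" --pt "0 0 0 0 0 0 5"

```text
time_s: 16.75
tcp_pos: [0.589, -0.094, 0.0385]
tcp_rot: [-3.132, 0.25, 0.0]
force: [0.1, -0.1, -1.0]
gripper_width: 0.147
```

Request:
drive_tool --pt "-0.2 -1 0 0 0 0 5" --pt "-0.2 -1 0 0 0 0 5" --pt "0 0 0 0 0 0 5"

```text
time_s: 17.05
tcp_pos: [0.5887, -0.0961, 0.0385]
tcp_rot: [3.132, -0.25, 0.0]
force: [-0.5, 0.8, -2.1]
gripper_width: 0.144
```

Request:
drive_tool --pt "-0.2 -1 0 0 0 0 5" --pt "-0.1 -0.5 0 0 0 0 5" --pt "0 0 0 0 0 0 5"

```text
time_s: 17.35
tcp_pos: [0.5883, -0.0975, 0.0385]
tcp_rot: [3.132, -0.25, -0.0]
force: [0.5, 0.8, -0.7]
gripper_width: 0.147
```

Request:
drive_tool --pt "-0.2 -1 0 0 0 0 5" --pt "-0.1 -0.5 0 0 0 0 5" --pt "0 0 0 0 0 0 5"

```text
time_s: 17.65
tcp_pos: [0.588, -0.099, 0.0385]
tcp_rot: [3.132, -0.25, 0.0]
force: [0.2, 0.5, -1.9]
gripper_width: 0.143
```

Request:
drive_tool --pt "-0.2 -1 0 0 0 0 5" --pt "-0.1 -0.5 0 0 0 0 5" --pt "0 0 0 0 0 0 5"

```text
time_s: 17.95
tcp_pos: [0.5877, -0.1005, 0.0385]
tcp_rot: [3.132, -0.25, 0.0]
force: [0.1, -1.0, -1.2]
gripper_width: 0.143
```

Request:
drive_tool --pt "-0.2 -1 0 0 0 0 5" --pt "-0.1 -0.5 0 0 0 0 5" --pt "0 0 0 0 0 0 5"

```text
time_s: 18.25
tcp_pos: [0.5875, -0.1019, 0.0386]
tcp_rot: [-3.131, 0.25, -0.0]
force: [0.1, 0.4, -1.3]
gripper_width: 0.147
```

Request:
drive_tool --pt "-0.2 -1 0 0 0 0 5" --pt "-0.1 -0.5 0 0 0 0 5" --pt "0 0 0 0 0 0 5"

```text
time_s: 18.55
tcp_pos: [0.5874, -0.1021, 0.0386]
tcp_rot: [-3.129, 0.25, -0.001]
force: [0.7, 5.8, -0.7]
gripper_width: 0.147
```

Request:
drive_tool --pt "-0.2 -1 0 0 0 0 5" --pt "-0.1 -0.5 0 0 0 0 5" --pt "0 0 0 0 0 0 5"

```text
time_s: 18.85
tcp_pos: [0.5874, -0.1023, 0.0387]
tcp_rot: [-3.126, 0.251, -0.001]
force: [2.4, 10.3, 1.2]
gripper_width: 0.148
```

Blue is on its stop at about 10 N. I'll ease back a little and hold.

Request:
drive_tool --pt "0 0.4 0 0 0 0 5" --pt "0 0 0 0 0 0 5" --pt "0 0 0 0 0 0 5" --pt "0 0 0 0 0 0 5" --pt "0 0 0 0 0 0 5"

```text
time_s: 19.35
tcp_pos: [0.5874, -0.1022, 0.0387]
tcp_rot: [-3.127, 0.251, -0.001]
force: [1.8, 8.6, 0.9]
gripper_width: 0.146
```

Request:
drive_tool --pt "0 1.8 0 0 0 0 5" --pt "0 0 0 0 0 0 40" --pt "0 0 0 0 0 0 40" --pt "0 0 0 0 0 0 40" --pt "0 0 10 0 0 0 40"

```text
time_s: 19.85
tcp_pos: [0.5857, -0.1027, 0.0476]
tcp_rot: [-3.131, 0.25, 0.005]
force: [0.4, 1.0, -0.1]
gripper_width: 0.423
```

Request:
drive_tool --pt "0 0 40 0 0 0 40" --pt "0 0 50 0 0 0 40" --pt "-30 -40 40 0 0 0 40" --pt "-40 -40 0 0 0 0 40" --pt "-40 -40 0 0 0 0 40"

```text
time_s: 20.35
tcp_pos: [0.4926, -0.2062, 0.1725]
tcp_rot: [3.129, -0.247, 0.006]
force: [0.5, -0.4, -0.2]
gripper_width: 0.427
```

Request:
drive_tool --pt "-40 -40 0 0 0 0 40" --pt "-40 -40 0 0 0 0 40" --pt "-20 -40 0 0 0 0 40" --pt "0 0 0 0 0 0 40" --pt "0 0 0 0 0 0 40"

```text
time_s: 20.85
tcp_pos: [0.4017, -0.3161, 0.1705]
tcp_rot: [3.131, -0.253, 0.001]
force: [-0.4, 0.6, 0.7]
gripper_width: 0.429
```

Run:
```python
from h import *
s=shot('top','k.png',(200,160,320,250),6)
c=np.array([.5565,-.0557]); a=np.radians(80.9); R=np.array([[np.cos(a),np.sin(a)],[-np.sin(a),np.cos(a)]])
for n in ['red','green','blue']:
    for d in nets.trace(n,'top'):
        b=d['bbox']
        if b[2]<40:
            vs,us=np.nonzero(d['pixels']); r=cv2.minAreaRect(np.c_[us,vs].astype(np.float32))
            q=R@(w(s,*r[0],.022)[:2]-c)
            if abs(q).max()<.08: print(n,round(d['confidence'],2),np.round(q,4))
print(monitor.sense()['tcp_pos'])
```

```text
red 0.73 [-0.0333  0.0342]
green 0.59 [0.0375 0.0353]
blue 0.92 [-0.0397 -0.0387]
[ 0.40267707 -0.31433648  0.16984211]
```

View pics/k.png

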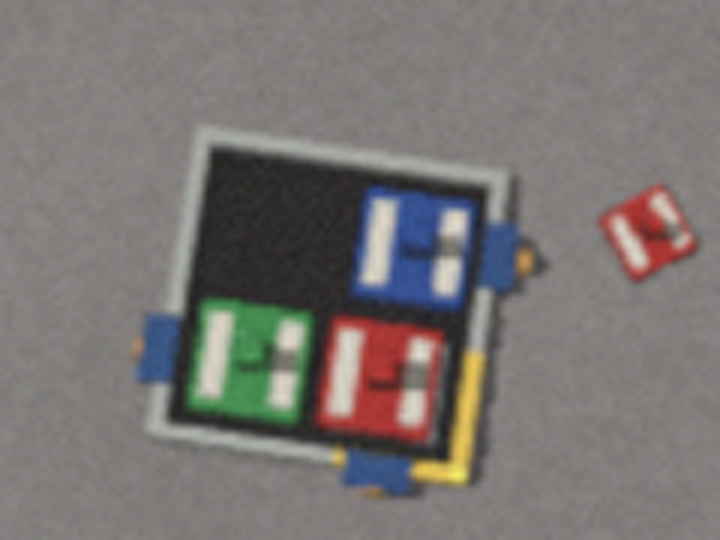

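The picture shows red in the yellow corner (crop 380,380), green at next (250,360), blue at back (412,245), the last place empty, and the arm clear.

```bash
python3 -c "
from h import *
print(bot.hand_in())"
```

```text
the job is handed in; nothing more can be done
None
```

The job is handed in, at about 21 s on the robot's clock. Green was slid to the next place, red to the viewing place and blue to the back place. Each was gripped by its post, kept on the tray floor and pressed on its stop for more than half a second.

**Pressing forces:** the last readings were about 8 N for green, 7.5 N for red and 8.6 N for blue. Blue's reading peaked at about 10.5 N before I eased it back. These are wrist-force readings taken mostly at the end of each move, not measured at the stops. The red and green readings also held a few newtons in other directions while pressing.

**Final camera check, tray frame in mm:**

| Carrier | x | y | Required x | Required y |
|---|---|---|---|---|
| red | -33 | 34 | -50 to -20 | 31 to 50 |
| green | 37.5 | 35 | 31 to 50 | 20 to 50 |
| blue | -40 | -39 | -50 to -31 | -50 to -20 |

All three are in range, and the arm was clear of everything. The tightest is red's y, about 3 mm inside its limit. My two measurements of the tray centre differed by about 6 mm, and I used their average. The arm's position while pressing put red's y at 36, within 2 mm of the picture.

I did not re-measure the things outside the tray. I only saw that the small red look-alike was still in place, and no unexpected contact showed up in the force readings.

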